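# Set a hold-down's pressure shoe to a gauge blade that just drags

## Task

Set the blue magnetic-base hold-down for 5 mm stock: slide the steel gauge with the orange grip flat along the table and right under the raised pressure shoe, then crank the shoe down until the gauge just drags under it, so that it takes a pull of about 6 to 7 N to draw it, neither loose nor clamped. Then draw the gauge back out from under the shoe against that drag and leave it lying flat on the table, clear of the shoe, with the crank left as it is set. Never crank the shoe down hard on the gauge, and leave the blue-gripped 8 mm gauge and the spanner where they lie.

Things in the scene. Friction and masses are not known exactly. Their poses are not given: they have to be found in the camera images.
- stand: Blue hold-down, fixed by its magnet base. Origin on the table straight below shoe and screw axis; z up; x is the feed direction: the gauge goes in from -x, nose towards +x. Base block 88 x 60 x 36 mm centred 78 mm to +y; column to 96 mm high; a 26 mm wide blue arm, 53 to 92 mm high, reaches over to the axis. Within 45 mm of the axis nothing but the shoe is lower.
- shoe: Steel spring cup of the pressure shoe, moving down with the screw. Origin: centre of its lower rim, z up. On a spring below it hangs the foot with the yellow pad, whose flat (26 mm in x, 24 mm wide, ends turned up to 22 mm) stands 31 to 33 mm below the origin when free, depending on wear; at the start 1.0 to 4.0 mm above a 5 mm gauge put under it. Spring: 0.5 N on touching, then 20 N per mm.
- crank_axis (a point): Point on the vertical screw axis at the height for gripping the crank (130 mm above the table). Turning the crank clockwise seen from above lowers the shoe by 0.8 mm per rad (5 mm a turn) and it stays where it is left; at the start it can turn clockwise by 6.8 rad or more.
- crank_grip (a point): Middle of the crank's upright black handle, a freely revolving sleeve of 13 mm diameter and 37 mm height (110 to 147 mm above the table), 38 mm from the screw axis. The dark crank arm under it has its top at 108 mm. Turning the crank takes about 2 N at the handle.
- gauge_5: 5 mm gauge: flat steel blade 5 mm thick, 24 mm wide, upright orange grip on its tail (46 mm along x, 15 mm thick, top at 36 mm; steel below it 12 mm wide). Origin on the underside below the grip's middle; x along the blade, nose 150 mm ahead. 0.12 kg. Loose and not pressed down it slides at under 2 N; set right, a level pull of 5.5 to 7.5 N draws it. Drag grows 0.7 to 1.3 N per newton of shoe force.
- gauge_5_nose (a point): Tip of the round nose of the 5 mm gauge, at mid thickness (2.5 mm above the table when flat).
- gauge_8: A second gauge that stays where it is: like the other, but 8 mm thick and with a blue grip. Same origin and axes. The two may lie either way round.
- spanner: Bystander: open and ring spanner, 135 mm long, 9 mm high.
Not all that is in view belongs to the job. Of the things like the stand, leave any that is purple; of the rest the larger one is meant.

How it is judged:
By the outcome, as a careful person would: the job done as asked, in the order asked, and still so for the second after the job is handed in, with the robot touching nothing.
It also fails if it takes over 72 s, if anything falls off the work surface, if the arm or the gripper's body presses on something with over 40 N, if the wrist force passes 120 N, or if a joint passes its speed limit or range.

## Robot

A 6-joint arm with a two-finger parallel gripper is mounted at the origin on a cart in front of the work surface, level with it; the furniture and walls round the work are solid. World frame = base frame: x ahead of the robot, y to its left, z up, the work surface at z = 0. Lengths are in mm, angles in rad, forces in N, time in s.
With the tool pointing down it reaches from about 400 to 925 mm from the base axis. Payload 12.5 kg.
Tool frame: the origin (TCP) lies midway between the tips of the shut fingers; the grasp point (between the pads) lies 19 mm behind it (env.tcp_to_grasp is the distance from the TCP to the grasp point, in mm); z points along the fingers, y is the line along which they close (so a half turn about z gives the same grasp; the last joint's range is limited). The gripper opens to 95 mm and grips with 3 to 60 N. Pads are 20 mm wide; open, the fingers measure 119 mm over their backs; the gripper's body (75 mm by 180 mm) begins 59 mm behind the grasp point.
Start: joints at [1.095, 0.491, 1.559, -0, 1.092, -0.106], TCP at [225.878, 582.774, 214.661] pointing down, gripper open.
Joint ranges: [-3.1, 3.1], [-0.84, 2.19], [0.05, 2.79], [-1.13, 4.28], [0.06, 2.93], [-2.69, 2.69]. Speed limits (rad/s): [2.22, 2.22, 2.79, 3.14, 3.14, 3.14].

## Interface

Orientations are given as [roll, pitch, yaw] about the fixed x, y, z axes, in that order (R = Rz(yaw) Ry(pitch) Rx(roll)).
In Python, from cell import env gives the robot as it stands. The module is installed in compiled form; this text tells all that it offers.
- The arm moves only by the tool step_arm, never from a script. Its argument "plan" is a list that holds one entry, the list of rows, each a list of 5 numbers: the shift along the tool's x, y, z in mm, then the turn about the tool's z in degrees, then the opening, from -1 (shut) to 1 (fully open). A call has 1 to 8 rows; each row is the pose to reach, as a shift and turn from the pose commanded when the call began, along the tool's axes at that moment; what a row does not reach only later rows make up. A row lasts 1/12 s, in which the tool goes at most 41.7 mm and 7.16 degrees, less where a joint would pass 70% of its speed; a pose out of reach is approached as far as the arm can. A call with a gripper value outside its range is refused whole. The fingers move at their own pace and stop on an object; the grip force is fixed at half the most. Time passes only in rows, so rows that repeat a pose let the fingers close. It gives the time, the measured TCP pose, the force, the opening and the grip force at its end, in the units of the state.
- env.state(): the state, without advancing time (a new reading comes with each control period).
- env.read_camera(name): name is "side" or "top" or "wrist"; returns the picture (420x560x3 uint8, blue, green, red); there is no depth.
- env.get_calibration(name): a dict with "K" (3x3 intrinsics, pixels), "extrinsics" (4x4, takes a point from world to camera coordinates). Camera axes: x right, y up, looking along -z (the intrinsics and any distortion apply to the point x, -y, -z); pixel columns grow to the right and rows downward; lengths in mm; the calibration is good to about 2 mm. The wrist camera is an equidistant fisheye: a pixel r from the principal point sees the ray r / f radians off the axis. A picture is of the moment at which its call begins: read the wrist's pose just before it. get_calibration takes no time and is no camera call; for the wrist camera it gives the pose at the moment of the call.
- env.job_done(): hands the job in; it is judged then, once.
The state is a dict: "t": time; "joints": joint angles; "qvel": joint speeds; "tau": joint torques, N m; "eef_pos": TCP position; "tcp_rot": TCP orientation; "ft_force": force on the tool from outside, world axes, zero at the start; "moment": the same for the moment, N m; "opening": opening from 0.0 (shut) to 1.0 (fully open); "grip_force": force on a finger pad.
Only numpy, scipy, OpenCV 4.12 (cv2) and the standard library are available. Lean on these libraries where they do the work, as an engineer would, in place of code of your own. Each camera call takes 0.05 s, during which the arm holds its last target. There are 200 camera calls.

## Working session

There is one attempt and no reset: what is moved stays moved. The work goes in short steps, Python scripts to look and compute and a tool call to move; the robot and the scene stay as the last step left them, time stands still between calls to the robot, and variables do not carry over. Pictures are saved under pics/ and viewed, at most 10 in all, crops included, and the job is handed in when it is done.

Besides the shell and the picture viewer there is one more tool, called after ">>>" by a JSON object that holds its "name" and its "arguments". step_arm: Moves the arm, as the interface text tells. Its arguments: {"type":"object","properties":{"plan":{"type":"array"}},"required":["plan"]}

```bash
mkdir -p pics; cat > h.py <<'E'
import numpy as np, cv2
from cell import env
def ray(name,u,v,cal=None):
    c=cal or env.get_calibration(name); K=np.array(c["K"]); E=np.array(c["extrinsics"])
    x=(u-K[0,2])/K[0,0]; y=(v-K[1,2])/K[1,1]
    if name=="wrist":
        r=np.hypot(x,y); s=np.sin(r)/r if r>1e-9 else 1; d=np.array([x*s,y*s,np.cos(r)])
    else: d=np.array([x,y,1.])
    d=d*[1,-1,-1]; R=E[:3,:3]
    return -R.T@E[:3,3], R.T@d
def atz(name,u,v,z,cal=None):
    o,d=ray(name,u,v,cal); return o+d*(z-o[2])/d[2]
def proj(name,p,cal=None):
    c=cal or env.get_calibration(name); K=np.array(c["K"]); E=np.array(c["extrinsics"])
    q=(E[:3,:3]@np.array(p,float)+E[:3,3])*[1,-1,-1]
    if name=="wrist":
        r=np.hypot(q[0],q[1]); th=np.arctan2(r,q[2]); q=np.array([q[0]/r*th,q[1]/r*th,1]) 
    else: q=q/q[2]
    return (K@q)[:2]
E
python3 - <<'E'
from h import *
a=env.read_camera("top");b=env.read_camera("side")
cv2.imwrite("pics/top.png",a);cv2.imwrite("pics/side.png",b)
print(env.state())
for n in("top","side"):print(env.get_calibration(n))
E
```

```text
{'t': 0.1, 'joints': array([ 1.09538846e+00,  4.91524557e-01,  1.55938110e+00, -8.09583981e-06,
        1.09168706e+00, -1.05599187e-01]), 'qvel': array([ 0.00091452,  0.0002307 , -0.00021835,  0.00153963, -0.00258703,
       -0.00162836]), 'tau': array([ 2.26170727e-03, -6.13623047e+01, -2.58602160e+01,  6.94075646e-02,
        4.70330310e-02, -6.98753593e-05]), 'eef_pos': array([225.78288146, 582.57009476, 214.1070288 ]), 'tcp_rot': array([-3.14059741e+00, -9.82687657e-05,  2.77178766e+00]), 'ft_force': array([ 0.31505834, -0.81077997,  0.10041529]), 'moment': array([0.0105332 , 0.01197068, 0.01079479]), 'grip_force': 0.0, 'opening': 1.0019874405201286}
{'K': array([[459.94532966,   0.        , 280.89214639],
       [  0.        , 459.94532966, 209.30914258],
       [  0.        ,   0.        ,   1.        ]]), 'extrinsics': array([[ 1.79420036e-02, -9.99836490e-01,  2.25341842e-03,
        -1.39783687e+02],
       [ 9.90270315e-01,  1.80813109e-02,  1.37977425e-01,
        -5.50798177e+02],
       [-1.37995609e-01, -2.44098088e-04,  9.90432811e-01,
        -1.42962156e+03],
       [ 0.00000000e+00,  0.00000000e+00,  0.00000000e+00,
         1.00000000e+00]])}
{'K': array([[434.98119155,   0.        , 284.32922498],
       [  0.        , 434.98119155, 208.68022172],
       [  0.        ,   0.        ,   1.        ]]), 'extrinsics': array([[ 8.64419894e-01, -5.02252605e-01, -2.28159618e-02,
        -5.31221491e+02],
       [ 1.94944467e-01,  2.92994935e-01,  9.36029178e-01,
        -1.66268931e+02],
       [-4.63438132e-01, -8.13570088e-01,  3.51182017e-01,
        -9.80167668e+02],
       [ 0.00000000e+00,  0.00000000e+00,  0.00000000e+00,
         1.00000000e+00]])}
```

View pics/top.png

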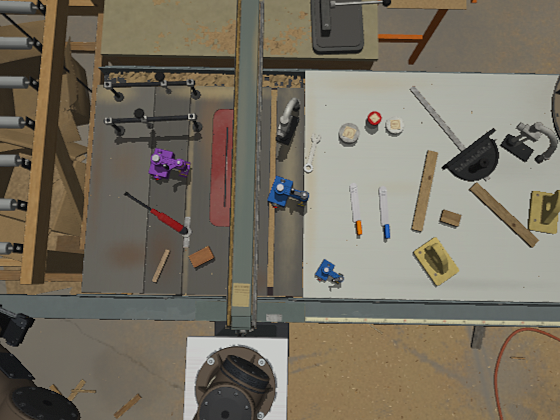

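View pics/side.png

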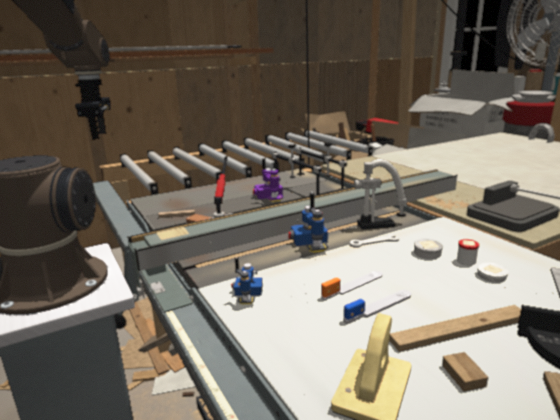

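```bash
python3 - <<'E'
from h import *
a=cv2.imread("pics/top.png");b=cv2.imread("pics/side.png")
A=cv2.resize(a[165:285,225:425],None,fx=4,fy=4,interpolation=cv2.INTER_CUBIC)[:, :800]
B=cv2.resize(b[190:330,220:420],None,fx=4,fy=4,interpolation=cv2.INTER_CUBIC)
cv2.imwrite("pics/topc.png",A);cv2.imwrite("pics/sidec.png",B)
for u,v in[(237,385),(288,193),(352,187),(358,235),(382,187),(387,238),(328,271)]:print(u,v,atz("top",u,v,0).round())
E
```

```text
237 385 [ 5. -3.  0.]
288 193 [ 613. -152.    0.]
352 187 [ 637. -363.    0.]
358 235 [ 479. -382.    0.]
382 187 [ 639. -462.    0.]
387 238 [ 471. -476.    0.]
328 271 [ 361. -285.    0.]
```

View pics/topc.png

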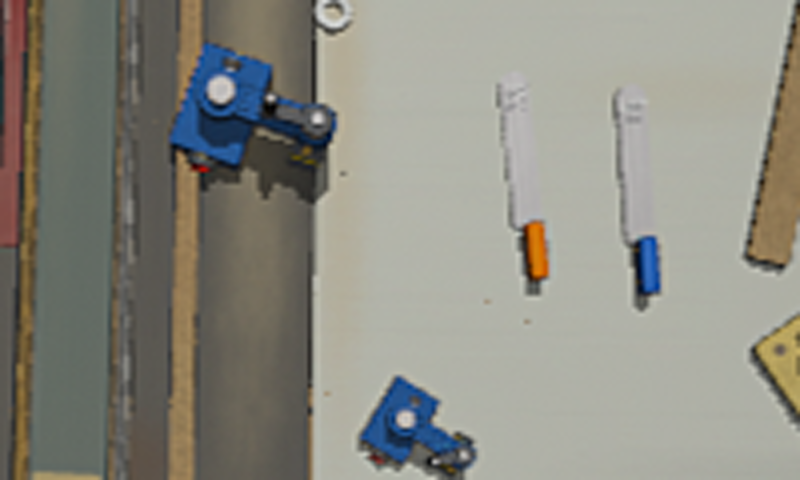

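View pics/sidec.png

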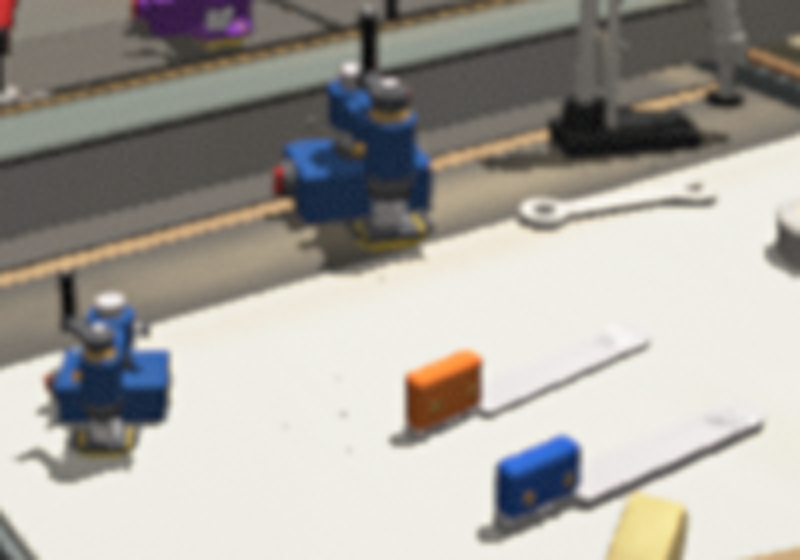

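Candidates in the top picture: for the stand, large blue (285,193), small blue (328,271) and purple (168,165). I choose the large blue one. For the gauge, orange grip (358,227) or blue grip (387,231). I choose orange. The crops confirm both: the handle is at crop (271,99), the axis at (318,120), and the orange blade's nose points away from the robot.

```bash
python3 - <<'E'
from h import *
def T(u,v,z):return atz("top",225+(u+.5)/4-.5,165+(v+.5)/4-.5,z)
ax=T(318,119,108);col=T(221,90,98);hd=T(271,99,147)
print("axis",ax,"col",col,"handle",hd)
d=(col-ax)[:2];print("stand y len",np.hypot(*d),"yaw",np.degrees(np.arctan2(d[1],d[0]))-90, "handle r",np.hypot(*(hd-ax)[:2]))
n=T(512,74,5);g=T(536.5,250,36);t=T(533,292,5);b=T(524,226,5)
print("nose",n,"grip",g,"tail",t,b,"yaw",np.degrees(np.arctan2(*(n-g)[:2][::-1])),np.hypot(*(n-g)[:2]))
def S(u,v,z):return atz("side",220+(u+.5)/4-.5,190+(v+.5)/4-.5,z)
print("side axis top",S(391,85,108),"handle top",S(368,12,147),"grip top",S(444,366,36),"nose",S(646,343,3))
hsv=cv2.cvtColor(cv2.imread("pics/top.png"),cv2.COLOR_BGR2HSV)
m=cv2.inRange(hsv,(5,180,120),(18,255,255))[200:260,330:380]
ys,xs=np.nonzero(m);print(len(xs),xs.mean()+330,ys.mean()+200,atz("top",xs.mean()+330,ys.mean()+200,34))
c=env.get_calibration("wrist");print(c["K"][0],np.linalg.inv(c["extrinsics"]).round(2))
E
```

```text
axis [ 590.8514297  -199.89820168  108.        ] col [ 613.87374137 -125.43507986   98.        ] handle [ 598.51142916 -162.85818856  147.        ]
stand y len 77.94089649307664 yaw -17.18042499924445 handle r 37.823777757747195
nose [ 649.21238114 -364.33288234    5.        ] grip [ 500.87822514 -378.42768863   36.        ] tail [ 469.86968558 -380.69373197    5.        ] [ 523.50501261 -373.64708002    5.        ] yaw 5.427984446849729 149.00229997714362
side axis top [ 598.11170549 -193.78541088  108.        ] handle top [ 599.64368488 -166.16080358  147.        ] grip top [ 501.03600323 -384.86716579   36.        ] nose [ 644.42337765 -378.42609025    3.        ]
53 358.77358490566036 227.0566037735849 [ 501.30472886 -378.84499402   34.        ]
[325.1922621    0.         279.19412189] [[ 3.6000e-01 -9.0000e-01 -2.5000e-01  1.5432e+02]
 [ 9.3000e-01  3.5000e-01  1.0000e-01  6.1086e+02]
 [-0.0000e+00 -2.7000e-01  9.6000e-01  3.8439e+02]
 [ 0.0000e+00  0.0000e+00  0.0000e+00  1.0000e+00]]
```

```bash
cat >> h.py <<'E'
def plan(legs,start=None):
    """legs: [(x,y,z,yawdeg,ncalls)] -> tool shift/turn for each call, assuming caps"""
    s=env.state()
    p,y=(np.array(s["eef_pos"]),np.degrees(s["tcp_rot"][2])) if start is None else (np.array(start[:3],float),start[3])
    for x_,y_,z_,yw,n in legs:
        for i in range(n):
            c,sn=np.cos(np.radians(y)),np.sin(np.radians(y)); d=np.array([x_,y_,z_])-p
            t=-(yw-y); sh=[d[0]*c+d[1]*sn,d[0]*sn-d[1]*c,-d[2]]
            print(np.round(sh,1),"turn",round(t,1))
            L=np.linalg.norm(d); p=p+d*min(1,8*41.7/max(L,1e-6)); y-=np.clip(t,-57.28,57.28)
E
python3 - <<'E'
from h import *
plan([(480,120,214,5.5,2),(501,-378,150,5.5,2)],(225.9,582.8,214.7,158.81))
E
```

```text
[-404.2 -339.7    0.7] turn 153.3
[-185.6   57.6    0.3] turn 96.0
[-332.5  371.4   64. ] turn 38.8
[ -9.  167.3  21.5] turn -0.0
```

>>> {"name": "step_arm", "arguments": {"plan": [[[-404,-340,0,153,1],[-404,-340,0,153,1],[-404,-340,0,153,1],[-404,-340,0,153,1],[-404,-340,0,153,1],[-404,-340,0,153,1],[-404,-340,0,153,1],[-404,-340,0,153,1]]]}}

```text
t: 0.77
eef_pos: [386.5, 288.6, 214.6]
tcp_rot: [-3.142, -0.0, 1.766]
ft_force: [1.3, 0.2, -0.4]
opening: 1.003
grip_force: 0.0
```

>>> {"name": "step_arm", "arguments": {"plan": [[[-186,58,0,96,1],[-186,58,0,96,1],[-186,58,0,96,1],[-186,58,0,96,1],[-186,58,0,96,1]]]}}

```text
t: 1.18
eef_pos: [481.2, 116.9, 214.5]
tcp_rot: [3.141, 0.0, 1.139]
ft_force: [-0.1, 1.3, 0.2]
opening: 1.001
grip_force: 0.0
```

```bash
python3 - <<'E'
from h import *
s=env.state();print(s["t"],s["eef_pos"],np.degrees(s["tcp_rot"]),s["joints"])
plan([(501,-378,150,5.5,3)])
E
```

```text
1.1833 [481.18404693 116.85148784 214.52778446] [1.79990048e+02 7.58949380e-03 6.52731755e+01] [ 1.04860394e-01  3.07390864e-01  1.86964893e+00 -2.46578381e-04
  9.64471274e-01  5.36565389e-01]
[-441.2  225.    64.5] turn 59.8
[-16.3 163.6  21.4] turn 2.5
[ 0.  0. -0.] turn -0.0
```

>>> {"name": "step_arm", "arguments": {"plan": [[[-441,225,64,60,1],[-441,225,64,60,1],[-441,225,64,60,1],[-441,225,64,60,1],[-441,225,64,60,1],[-441,225,64,60,1],[-441,225,64,60,1],[-441,225,64,60,1]]]}}

```text
t: 1.85
eef_pos: [495.4, -212.5, 171.5]
tcp_rot: [-3.141, 0.0, 0.14]
ft_force: [1.5, 0.6, 0.2]
opening: 1.001
grip_force: 0.0
```

>>> {"name": "step_arm", "arguments": {"plan": [[[-16,164,21,2.5,1],[-16,164,21,2.5,1],[-16,164,21,2.5,1],[-16,164,21,2.5,1],[-16,164,21,2.5,1],[-16,164,21,2.5,1]]]}}

```text
t: 2.35
eef_pos: [503.2, -376.5, 149.6]
tcp_rot: [-3.14, 0.001, 0.1]
ft_force: [-0.1, 1.6, -0.0]
opening: 1.003
grip_force: 0.0
```

```bash
python3 - <<'E'
from h import *
s=env.state();print(s["t"],s["eef_pos"],np.degrees(s["tcp_rot"]),s["joints"])
c=env.get_calibration("wrist");a=env.read_camera("wrist")
import pickle;pickle.dump(c,open("c1.pkl","wb"));cv2.imwrite("pics/w1.png",a)
for n,p in dict(axis=(591,-200,108),nose=(649,-364,5),grip=(501,-378,36),handle=(598.5,-163,147)).items():print(n,proj("wrist",p,c).round())
E
```

```text
2.35 [ 503.23231112 -376.48607531  149.61522964] [-1.79922510e+02  5.99026624e-02  5.75228135e+00] [-7.47404752e-01  5.63892811e-01  1.61817256e+00  1.35239759e-04
  9.61233128e-01  7.22918512e-01]
axis [58. 98.]
nose [282.  49.]
grip [281. 209.]
handle [-7. 91.]
```

View pics/w1.png

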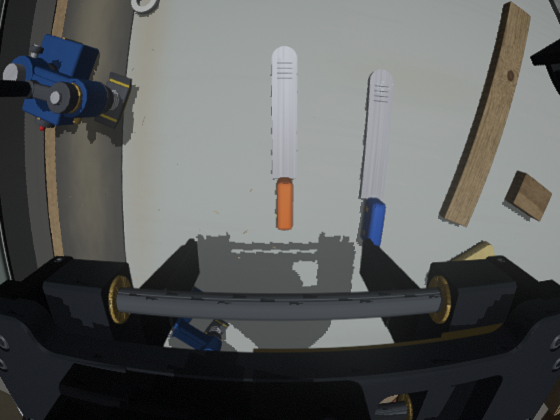

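```bash
python3 - <<'E'
from h import *
import pickle
c=pickle.load(open("c1.pkl","rb"))
a=cv2.imread("pics/w1.png");hsv=cv2.cvtColor(a,cv2.COLOR_BGR2HSV)
m=cv2.inRange(hsv,(5,150,60),(20,255,255));m[:, :250]=0;m[:,330:]=0;m[250:]=0
ys,xs=np.nonzero(m);print(xs.min(),xs.max(),ys.min(),ys.max(),xs.mean(),ys.mean())
W=lambda u,v,z:atz("wrist",u,v,z,c).round(1)
print("nose",W(284.5,46,4),"mid",W(284.5,120,5),W(284,170,5)," grip top near end",W(285,180,36),W(285,ys.max(),36), W(285,xs.mean() and ys.mean(),36))
print("axis",[W(66,96,z) for z in(100,108,116)])
E
```

```text
277 291 183 228 284.41849529780563 205.6065830721003
nose [ 652.9 -366.4    4. ] mid [ 580.2 -373.6    5. ] [ 531.5 -378.1    5. ]  grip top near end [ 527.6 -379.    36. ] [ 482.8 -383.7   36. ] [ 504.1 -381.4   36. ]
axis [array([ 592.8, -201.6,  100. ]), array([ 592.3, -207.6,  108. ]), array([ 591.9, -213.7,  116. ])]
```

>>> {"name": "step_arm", "arguments": {"plan": [[[0,2,120,0,1],[0,2,120,0,1],[0,2,120,0,0.2],[0,2,141,0,0.0],[0,2,141,0,-0.2]]]}}

```text
t: 2.82
eef_pos: [502.8, -373.8, 5.9]
tcp_rot: [-3.136, 0.005, 0.105]
ft_force: [-0.0, 0.3, 0.4]
opening: 0.848
grip_force: 0.0
```

```bash
python3 - <<'E'
from h import *
s=env.state();print(s["t"],s["eef_pos"],np.degrees(s["tcp_rot"]),s["opening"])
R=np.radians(5.5);e=np.array([502,-380])-s["eef_pos"][:2];print(e, e@[np.cos(R),np.sin(R)],e@[np.sin(R),-np.cos(R)])
E
```

```text
2.8167 [ 502.79863258 -373.84814329    5.94010884] [-179.68270118    0.26612138    6.00070364] 0.8475184859068519
[-0.79863258 -6.15185671] -1.3845851708168713 6.046989243911546
```

>>> {"name": "step_arm", "arguments": {"plan": [[[0,1,0,0,-0.3],[0,1,0,0,-0.5],[0,1,0,0,-1],[0,1,0,0,-1],[0,1,0,0,-1],[0,1,0,0,-1],[0,1,0,0,-1],[0,1,0,0,-1]]]}}

```text
t: 3.48
eef_pos: [504.4, -378.0, 10.1]
tcp_rot: [3.141, -0.0, 0.103]
ft_force: [0.9, 0.6, -0.8]
opening: 0.29
grip_force: 0.0
```

```bash
python3 - <<'E'
from h import *
s=env.state();print(s["t"],s["eef_pos"],np.degrees(s["tcp_rot"]),s["opening"],s["grip_force"],s["ft_force"])
E
```

```text
3.4833 [ 504.37744607 -378.02744663   10.09980214] [ 1.79989892e+02 -1.55620898e-02  5.90795072e+00] 0.2899155858995624 0.0 [ 0.88089418  0.63798026 -0.82582739]
```

>>> {"name": "step_arm", "arguments": {"plan": [[[-2,1.5,2,0,-1],[-2,1.5,2,0,-1],[-2,1.5,2,0,-1],[-2,1.5,2,0,-1],[-2,1.5,2,0,-1]]]}}

```text
t: 3.9
eef_pos: [502.4, -379.6, 7.7]
tcp_rot: [-3.141, 0.0, 0.103]
ft_force: [0.1, -0.1, -0.8]
opening: 0.154
grip_force: 30.0
```

```bash
python3 - <<'E'
from h import *
s=env.state();print(s["t"],s["eef_pos"],np.degrees(s["tcp_rot"]),s["opening"],s["grip_force"],s["ft_force"])
p=s["eef_pos"];z=p[2]
# axis-based waypoints
A=np.array([592,-201]);r=np.radians(-17.2);X=np.array([np.cos(r),np.sin(r)])
w2=A-175*X;w3=A-110*X;print(w2,w3)
plan([(460,-250,z,-5,1),(*w2,z,-17.2,1),(*w3,z,-17.2,1)])
E
```

```text
3.9 [ 502.38265006 -379.60417405    7.67746808] [-1.79978447e+02  1.24367945e-02  5.90622674e+00] 0.15423565357937186 29.965897500514984 [ 0.11678387 -0.13554178 -0.81673005]
[ 424.82628663 -149.25109124] [ 486.91938017 -168.4721145 ]
[ -28.8 -133.3   -0. ] turn 10.9
[-43.8 -97.3  -0. ] turn 12.2
[65.  0. -0.] turn -0.0
```

>>> {"name": "step_arm", "arguments": {"plan": [[[-2,-10,0,0.8,-1],[-6,-28,0,2.2,-1],[-10,-48,0,4,-1],[-15,-68,0,5.5,-1],[-19,-88,0,7.2,-1],[-24,-108,0,9,-1],[-27,-125,0,10.2,-1],[-29,-133,0,11,-1]]]}}

```text
t: 4.57
eef_pos: [458.9, -247.9, 8.0]
tcp_rot: [-3.141, 0.001, -0.09]
ft_force: [-0.3, -0.5, -0.9]
opening: 0.157
grip_force: 30.0
```

>>> {"name": "step_arm", "arguments": {"plan": [[[-3,-7,0,1,-1],[-10,-22,0,2.8,-1],[-17,-38,0,4.8,-1],[-25,-55,0,7,-1],[-32,-71,0,9,-1],[-39,-87,0,11,-1],[-43,-95,0,12,-1],[-44,-97,0,12.2,-1]]]}}

```text
t: 5.23
eef_pos: [424.1, -148.5, 8.0]
tcp_rot: [-3.141, 0.001, -0.302]
ft_force: [0.5, 0.3, -0.9]
opening: 0.158
grip_force: 30.0
```

```bash
python3 - <<'E'
from h import *
import pickle
s=env.state();print(s["t"],s["eef_pos"],np.degrees(s["tcp_rot"]),s["opening"],s["grip_force"],s["ft_force"])
c=env.get_calibration("wrist");a=env.read_camera("wrist");b=env.read_camera("top")
pickle.dump(c,open("c2.pkl","wb"));cv2.imwrite("pics/w2.png",a);cv2.imwrite("pics/top2.png",b)
E
```

```text
5.2333 [ 424.09484194 -148.54566642    8.02892495] [-1.79986484e+02  3.60133353e-02 -1.72912723e+01] 0.15828219940948682 29.966184496879578 [ 0.46286329  0.30690457 -0.94998917]
```

View pics/w2.png

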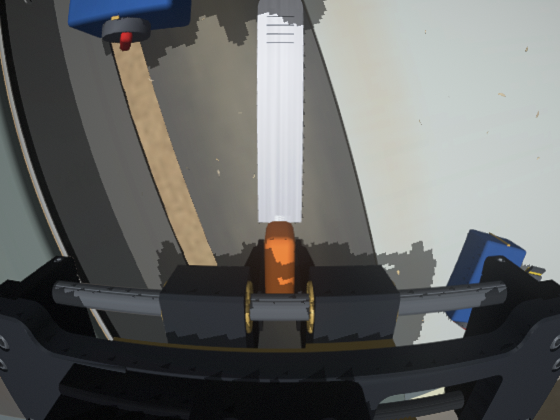

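```bash
python3 - <<'E'
from h import *
import pickle
c=pickle.load(open("c2.pkl","rb"))
A=np.array([592,-201]);r=np.radians(-17.2);X=np.array([np.cos(r),np.sin(r)]);Y=np.array([-X[1],X[0]])
def st(p):d=p[:2]-A;return (d@X).round(1),(d@Y).round(1)
for n,(u,v,z) in dict(c0=(190,24,0),c36=(190,24,36),l0=(72,27,0),nose=(280,4,4),bl=(258,221,5),br=(301,221,5),bl2=(258,60,5),br2=(303,60,5)).items():print(n,st(atz("wrist",u,v,z,c)))
E
python3 - <<'E'
import cv2
b=cv2.imread("pics/top2.png");cv2.imwrite("pics/t2c.png",cv2.resize(b[165:265,255:355],None,fx=6,fy=6,interpolation=cv2.INTER_CUBIC))
E
```

```text
c0 (np.float64(-41.6), np.float64(50.0))
c36 (np.float64(-53.0), np.float64(40.0))
l0 (np.float64(-29.5), np.float64(130.5))
nose (np.float64(-33.7), np.float64(0.0))
bl (np.float64(-154.2), np.float64(12.6))
br (np.float64(-154.3), np.float64(-11.5))
bl2 (np.float64(-66.1), np.float64(11.6))
br2 (np.float64(-66.2), np.float64(-11.9))
```

View pics/t2c.png

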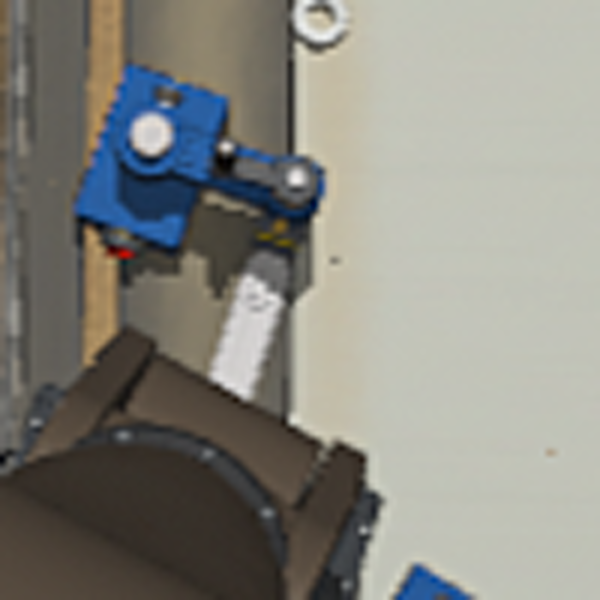

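>>> {"name": "step_arm", "arguments": {"plan": [[[6,0,0,0,-1],[15,0,0,0,-1],[25,0,0,0,-1],[35,0,0,0,-1],[45,0,0,0,-1],[55,0,0,0,-1],[62,0,0,0,-1],[65,0,0,0,-1]]]}}

```text
t: 6.0
eef_pos: [488.0, -169.6, 7.8]
tcp_rot: [3.142, -0.001, -0.302]
ft_force: [1.0, 0.1, -0.7]
opening: 0.16
grip_force: 30.0
```

>>> {"name": "step_arm", "arguments": {"plan": [[[0,0,0,0,-1],[0,0,0,0,-0.2],[0,0,0,0,0],[0,0,0,0,0]]]}}

```text
t: 6.33
eef_pos: [486.5, -169.0, 7.9]
tcp_rot: [-3.141, 0.0, -0.302]
ft_force: [0.1, -0.0, 0.2]
opening: 0.311
grip_force: 0.0
```

```bash
python3 - <<'E'
from h import *
s=env.state();print(s["t"],s["eef_pos"],np.degrees(s["tcp_rot"]),s["opening"],s["grip_force"],s["ft_force"])
p=s["eef_pos"]
A=np.array([592,-201]);r=np.radians(-17.2);X=np.array([np.cos(r),np.sin(r)])
print("nose",(p[:2]+150*X-A)@X)
plan([(*(p[:2]-15*X),165,-17.2,1),(599,-163.5,165,-17.2,1)])
E
```

```text
6.3333 [ 486.49776933 -168.98909979    7.94409329] [-1.79992822e+02  1.08496228e-02 -1.72876014e+01] 0.3111187224701536 0.0 [ 0.09406935 -0.02600944  0.1628457 ]
nose 39.750121004002125
[ -15.     0.  -157.1] turn -0.1
[120.8 -38.5  -0. ] turn -0.0
```

>>> {"name": "step_arm", "arguments": {"plan": [[[0,0,-40,0,0],[0,0,-80,0,0],[0,0,-120,0,0],[0,0,-160,0,0],[20,-8,-167,0,0],[55,-20,-167,0,0],[90,-32,-167,0,0],[106,-38,-167,0,0]]]}}

```text
t: 7.0
eef_pos: [602.3, -164.3, 175.5]
tcp_rot: [-3.141, -0.003, -0.302]
ft_force: [-0.4, 0.1, -1.4]
opening: 0.503
grip_force: 0.0
```

>>> {"name": "step_arm", "arguments": {"plan": [[[0,0,0,0,0],[0,0,0,0,0]]]}}

```text
t: 7.17
eef_pos: [599.2, -164.0, 174.2]
tcp_rot: [-3.141, 0.001, -0.301]
ft_force: [-0.8, -0.1, 0.4]
opening: 0.5
grip_force: 0.0
```

```bash
python3 - <<'E'
from h import *
import pickle
s=env.state();print(s["t"],s["eef_pos"],np.degrees(s["tcp_rot"]),s["opening"],s["ft_force"])
c=env.get_calibration("wrist");a=env.read_camera("wrist");pickle.dump(c,open("c3.pkl","wb"));cv2.imwrite("pics/w3.png",a)
for n,p in dict(axis=(592,-201,108),handle=(599,-163.5,147)).items():print(n,proj("wrist",p,c).round())
E
```

```text
7.1667 [ 599.15298323 -164.00711802  174.24098678] [-1.79994007e+02  6.45096802e-02 -1.72481445e+01] 0.5000868228997848 [-0.7935915  -0.06685824  0.38450093]
axis [328. 217.]
handle [279. 242.]
```

View pics/w3.png

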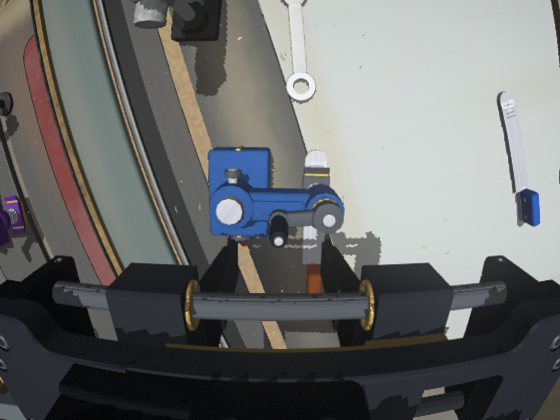

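>>> {"name": "step_arm", "arguments": {"plan": [[[0,0,10,0,-0.4],[0,0,20,0,-0.4],[0,0,40,0,-0.4],[0,0,60,0,-0.4],[0,0,60,0,-1],[0,0,60,0,-1],[0,0,60,0,-1],[0,0,60,0,-1]]]}}

```text
t: 7.88
eef_pos: [599.5, -163.7, 115.5]
tcp_rot: [-3.14, -0.001, -0.302]
ft_force: [2.7, 4.3, -6.1]
opening: 0.129
grip_force: 30.0
```

```bash
python3 - <<'E'
from h import *
s=env.state();print(s["t"],s["eef_pos"],np.degrees(s["tcp_rot"]),s["opening"],s["grip_force"],s["ft_force"])
p=s["eef_pos"][:2];A=np.array([592,-201]);d=p-A;r=np.hypot(*d);th=np.arctan2(d[1],d[0]);print(r,np.degrees(th))
A=p-38*d/r
y=s["tcp_rot"][2]
for k in range(1,21):
    t=th-0.1*k; q=A+38*np.array([np.cos(t),np.sin(t)])-p
    print(k,round(q[0]*np.cos(y)+q[1]*np.sin(y),1),round(q[0]*np.sin(y)-q[1]*np.cos(y),1))
E
```

```text
7.8833 [ 599.50583369 -163.74705202  115.51861875] [-1.79928195e+02 -3.54550433e-02 -1.73137214e+01] 0.12880702023872334 29.99874777826335 [ 2.67218475  4.34538024 -6.13412304]
38.00157460347808 78.60839229419945
1 3.8 -0.2
2 7.6 -0.0
3 11.3 0.5
4 15.0 1.5
5 18.6 2.7
6 22.0 4.4
7 25.3 6.4
8 28.3 8.7
9 31.1 11.2
10 33.6 14.1
11 35.8 17.2
12 37.7 20.4
13 39.3 23.9
14 40.5 27.5
15 41.3 31.2
16 41.8 35.0
17 41.9 38.8
18 41.6 42.6
19 41.0 46.3
20 39.9 50.0
```

>>> {"name": "step_arm", "arguments": {"plan": [[[7.6,0,0,0,-1],[15,1.5,0,0,-1],[22,4.4,0,0,-1],[28.3,8.7,0,0,-1],[33.6,14.1,0,0,-1],[37.7,20.4,0,0,-1],[40.5,27.5,0,0,-1],[41.8,35,0,0,-1]]]}}

```text
t: 8.55
eef_pos: [627.9, -210.7, 115.0]
tcp_rot: [-3.141, 0.003, -0.302]
ft_force: [-10.4, 5.5, 2.3]
opening: 0.13
grip_force: 30.0
```

>>> {"name": "step_arm", "arguments": {"plan": [[[0,0,0,0,-1],[0,0,0,0,-1]]]}}

```text
t: 8.72
eef_pos: [627.6, -211.3, 115.0]
tcp_rot: [3.141, 0.003, -0.303]
ft_force: [-9.0, 1.1, 1.5]
opening: 0.13
grip_force: 30.0
```

```bash
cat >> h.py <<'E'
A0=np.array([592,-201.])
def crank(n=0,step=.1):
    s=env.state();p=s["eef_pos"][:2];d=p-A0;r=np.hypot(*d);th=np.arctan2(d[1],d[0]);y=s["tcp_rot"][2]
    print("t",s["t"],"pos",s["eef_pos"].round(1),"r",r.round(2),"ang",th.round(3),"F",s["ft_force"].round(2),"M",s["moment"].round(2),"op",round(s["opening"],3))
    for k in range(1,n+1):
        t=th-step*k; q=A0+38*np.array([np.cos(t),np.sin(t)])-p
        print(k,round(q[0]*np.cos(y)+q[1]*np.sin(y),1),round(q[0]*np.sin(y)-q[1]*np.cos(y),1))
E
python3 - <<'E'
from h import *
crank()
E
```

```text
t 8.7167 pos [ 627.6 -211.3  115. ] r 37.09 ang -0.281 F [-9.03  1.09  1.47] M [ 0.11  1.9  -0.03] op 0.13
```

>>> {"name": "step_arm", "arguments": {"plan": [[[0,0,0,0,-0.3],[0,0,0,0,-0.3],[0,0,-25,0,-0.3],[0,0,-45,0,-0.3],[-40,0,-45,0,-0.3],[-80,1,-45,0,-0.3],[-120,2,-45,0,-0.3],[-147,2,-45,0,-0.3]]]}}

```text
t: 9.38
eef_pos: [485.7, -167.9, 160.5]
tcp_rot: [3.141, -0.001, -0.302]
ft_force: [0.6, 0.3, -0.1]
opening: 0.351
grip_force: 0.0
```

>>> {"name": "step_arm", "arguments": {"plan": [[[0,0,40,0,-0.3],[0,0,80,0,-0.3],[0,0,115,0,-0.3],[0,0,145,0,-0.3],[0,0,152,0,-0.3],[0,0,152,0,-0.7],[0,0,152,0,-1],[0,0,152,0,-1]]]}}

```text
t: 10.05
eef_pos: [489.0, -169.0, 9.6]
tcp_rot: [3.141, -0.003, -0.302]
ft_force: [0.9, -0.0, 0.5]
opening: 0.191
grip_force: 0.0
```

```bash
sed -i 's/^A0=.*/A0=np.array([591.1,-200.8])/' h.py; python3 - <<'E'
from h import *
s=env.state();print(s["t"],s["eef_pos"],s["tcp_rot"],s["opening"],s["grip_force"],s["ft_force"])
E
```

```text
10.05 [ 488.97316412 -168.98830107    9.61453774] [ 3.14120966e+00 -3.07242849e-03 -3.01780034e-01] 0.1914342741015619 0.0 [ 0.94991042 -0.00294655  0.45733037]
```

>>> {"name": "step_arm", "arguments": {"plan": [[[0,0,0,0,-1],[0,0,0,0,-1],[0,0,0,0,-1]]]}}

```text
t: 10.3
eef_pos: [488.9, -168.9, 9.6]
tcp_rot: [3.141, -0.004, -0.302]
ft_force: [-1.1, -0.6, 8.5]
opening: 0.153
grip_force: 30.0
```

>>> {"name": "step_arm", "arguments": {"plan": [[[-1,0,0,0,-1],[-2,0,0,0,-1],[-3,0,0,0,-1]]]}}

```text
t: 10.55
eef_pos: [486.9, -168.4, 9.7]
tcp_rot: [3.141, -0.006, -0.302]
ft_force: [3.8, -0.9, 5.5]
opening: 0.157
grip_force: 30.0
```

>>> {"name": "step_arm", "arguments": {"plan": [[[-1,0,0,0,-1]]]}}

```text
t: 10.63
eef_pos: [485.9, -168.1, 9.7]
tcp_rot: [3.141, -0.006, -0.302]
ft_force: [3.7, -0.8, 5.7]
opening: 0.156
grip_force: 30.0
```

>>> {"name": "step_arm", "arguments": {"plan": [[[-1,0,0,0,-1]]]}}

```text
t: 10.72
eef_pos: [485.0, -167.8, 9.7]
tcp_rot: [3.141, -0.006, -0.302]
ft_force: [4.2, -0.9, 5.4]
opening: 0.158
grip_force: 30.0
```

```bash
python3 - <<'E'
from h import *
s=env.state();print(s["t"],s["eef_pos"],s["tcp_rot"],s["opening"],s["grip_force"],s["ft_force"])
p=s["eef_pos"]
A=A0;t=-0.28
plan([(*(A+38*np.array([np.cos(t),np.sin(t)])),160,-17.3,1)])
E
```

```text
10.7167 [ 484.98542078 -167.82618548    9.66568689] [ 3.14082246 -0.00565536 -0.30175277] 0.15813053233874796 29.98525232076645 [ 4.23277253 -0.8863576   5.44400873]
[ 149.1   -0.9 -150.3] turn 0.0
```

>>> {"name": "step_arm", "arguments": {"plan": [[[0,0,-1,0,-1],[0,0,-1,0,-1]]]}}

```text
t: 10.88
eef_pos: [483.3, -167.0, 9.8]
tcp_rot: [3.142, -0.001, -0.302]
ft_force: [0.3, 0.1, -0.1]
opening: 0.156
grip_force: 30.0
```

>>> {"name": "step_arm", "arguments": {"plan": [[[-1,0,-0.3,0,-1],[-2,0,-0.3,0,-1]]]}}

```text
t: 11.05
eef_pos: [481.7, -166.6, 9.7]
tcp_rot: [3.141, -0.002, -0.302]
ft_force: [3.7, -1.1, 3.7]
opening: 0.155
grip_force: 30.0
```

```bash
python3 - <<'E'
from h import *
s=env.state();print(s["t"],s["eef_pos"],s["tcp_rot"],s["opening"],s["grip_force"],s["ft_force"],s["moment"])
E
```

```text
11.05 [ 481.70332352 -166.57700968    9.66487504] [ 3.14143383e+00 -1.77750487e-03 -3.01740630e-01] 0.1550139167897639 29.98573064804077 [ 3.66754691 -1.08563222  3.7475297 ] [-0.16188051 -0.52749454 -0.0141648 ]
```

>>> {"name": "step_arm", "arguments": {"plan": [[[-1,0,-0.7,0,-1],[-2,0,-0.7,0,-1]]]}}

```text
t: 11.22
eef_pos: [479.0, -165.7, 9.9]
tcp_rot: [-3.141, 0.0, -0.302]
ft_force: [0.2, -0.3, 1.1]
opening: 0.154
grip_force: 30.0
```

>>> {"name": "step_arm", "arguments": {"plan": [[[-1,0,-0.4,0,-1],[-2,0,-0.4,0,-1]]]}}

```text
t: 11.38
eef_pos: [476.9, -165.0, 10.2]
tcp_rot: [-3.141, 0.001, -0.302]
ft_force: [0.4, -0.1, -0.8]
opening: 0.156
grip_force: 30.0
```

```bash
python3 - <<'E'
from h import *
s=env.state();print(s["t"],s["eef_pos"],s["tcp_rot"],s["opening"],s["grip_force"],s["ft_force"],s["moment"])
E
```

```text
11.3833 [ 476.9491899  -164.98131741   10.15140949] [-3.14138724e+00  8.42440419e-04 -3.01706127e-01] 0.15620476048515036 29.98420089483261 [ 0.40996178 -0.13206584 -0.84432831] [-0.02985135  0.03769639 -0.04172148]
```

>>> {"name": "step_arm", "arguments": {"plan": [[[4,0,0,0,-1],[8,0,0,0,-1],[8,0,0,0,-0.3],[8,0,0,0,-0.3],[8,0,-30,0,-0.3],[8,0,-70,0,-0.3],[8,0,-110,0,-0.3],[8,0,-150,0,-0.3]]]}}

```text
t: 12.05
eef_pos: [484.5, -167.3, 161.9]
tcp_rot: [-3.141, 0.001, -0.302]
ft_force: [2.3, -0.0, 0.0]
opening: 0.348
grip_force: 0.0
```

>>> {"name": "step_arm", "arguments": {"plan": [[[40,0,0,0,-0.3],[80,0,0,0,-0.3],[120,-0.6,0,0,-0.3],[149.5,-0.6,0,0,-0.3],[149.5,-0.6,15,0,-0.3],[149.5,-0.6,45,0,-0.4],[149.5,-0.6,45,0,-1],[149.5,-0.6,45,0,-1]]]}}

```text
t: 12.72
eef_pos: [627.1, -211.0, 114.2]
tcp_rot: [-3.141, 0.003, -0.302]
ft_force: [0.4, 0.3, -0.0]
opening: 0.212
grip_force: 0.0
```

>>> {"name": "step_arm", "arguments": {"plan": [[[0,0,0,0,-1],[0,0,0,0,-1]]]}}

```text
t: 12.88
eef_pos: [628.1, -211.5, 116.6]
tcp_rot: [-3.142, -0.001, -0.302]
ft_force: [0.7, 0.7, -3.5]
opening: 0.125
grip_force: 30.0
```

```bash
python3 - <<'E'
from h import *
crank(4,.19)
E
```

```text
t 12.8833 pos [ 628.1 -211.5  116.6] r 38.5 ang -0.281 F [ 0.72  0.67 -3.47] M [-0.02  0.09 -0.01] op 0.125
1 -1.0 7.2
2 -2.9 14.2
3 -6.1 20.6
4 -10.4 26.4
```

>>> {"name": "step_arm", "arguments": {"plan": [[[-1,7.2,0,0,-1],[-2.9,14.2,0,0,-1],[-6.1,20.6,0,0,-1],[-10.4,26.4,0,0,-1],[-10.4,26.4,0,0,-1],[-10.4,26.4,0,0,-1]]]}}

```text
t: 13.38
eef_pos: [609.5, -234.4, 116.2]
tcp_rot: [3.141, -0.0, -0.303]
ft_force: [-1.4, -0.5, 5.3]
opening: 0.129
grip_force: 30.0
```

```bash
python3 - <<'E'
from h import *
crank()
p=env.state()["eef_pos"]
plan([(484.5,-167.3,p[2]+45,-17.3,1)])
E
```

```text
t 13.3833 pos [ 609.5 -234.4  116.2] r 38.33 ang -1.071 F [-1.37 -0.45  5.35] M [-0.11  0.49 -0.01] op 0.129
[-139.3  -26.9  -45. ] turn -0.0
```

>>> {"name": "step_arm", "arguments": {"plan": [[[0,0,0,0,-0.3],[0,0,0,0,-0.3],[0,0,-25,0,-0.3],[0,0,-45,0,-0.3],[-40,-8,-45,0,-0.3],[-80,-16,-45,0,-0.3],[-120,-24,-45,0,-0.3],[-139,-27,-45,0,-0.3]]]}}

```text
t: 14.05
eef_pos: [481.4, -164.2, 160.1]
tcp_rot: [-3.141, 0.003, -0.301]
ft_force: [1.4, 0.5, 0.8]
opening: 0.347
grip_force: 0.0
```

>>> {"name": "step_arm", "arguments": {"plan": [[[0,0,40,0,-0.3],[0,0,80,0,-0.3],[0,0,115,0,-0.3],[0,0,145,0,-0.3],[0,0,150.3,0,-0.6],[0,0,150.3,0,-1],[0,0,150.3,0,-1],[0,0,150.3,0,-1]]]}}

```text
t: 14.72
eef_pos: [486.2, -166.8, 11.6]
tcp_rot: [3.141, -0.002, -0.302]
ft_force: [-0.4, 0.8, -1.0]
opening: 0.156
grip_force: 30.0
```

>>> {"name": "step_arm", "arguments": {"plan": [[[0,0,0,0,-1],[0,0,0,0,-1]]]}}

```text
t: 14.88
eef_pos: [486.0, -166.7, 11.3]
tcp_rot: [3.141, -0.002, -0.302]
ft_force: [-0.0, 0.6, 7.9]
opening: 0.155
grip_force: 30.0
```

>>> {"name": "step_arm", "arguments": {"plan": [[[-1,0,0,0,-1],[-2,0,0,0,-1],[-3,0,0,0,-1]]]}}

```text
t: 15.13
eef_pos: [484.4, -166.4, 11.4]
tcp_rot: [3.141, -0.005, -0.302]
ft_force: [4.1, -1.3, 6.5]
opening: 0.158
grip_force: 30.0
```

>>> {"name": "step_arm", "arguments": {"plan": [[[-1,0,0,0,-1]]]}}

```text
t: 15.22
eef_pos: [483.5, -166.1, 11.4]
tcp_rot: [3.141, -0.005, -0.302]
ft_force: [5.5, -2.2, 5.8]
opening: 0.155
grip_force: 30.0
```

```bash
python3 - <<'E'
from h import *
s=env.state();print(s["t"],s["eef_pos"],s["tcp_rot"],s["opening"],s["grip_force"],s["ft_force"],s["moment"])
E
```

```text
15.2167 [ 483.50400549 -166.1271626    11.37122617] [ 3.1408705  -0.00545761 -0.30182983] 0.1548253209090341 29.973018765449524 [ 5.53112272 -2.24970201  5.83771878] [-0.23925679 -0.60801388 -0.01255739]
```

>>> {"name": "step_arm", "arguments": {"plan": [[[0,0,-1.5,0,-1],[-1,0,-1.5,0,-1],[-2,0,-1.5,0,-1]]]}}

```text
t: 15.47
eef_pos: [479.4, -164.5, 11.6]
tcp_rot: [-3.141, 0.0, -0.302]
ft_force: [0.5, -0.8, -0.4]
opening: 0.158
grip_force: 30.0
```

>>> {"name": "step_arm", "arguments": {"plan": [[[-1,0,-0.2,0,-1],[-2,0,-0.2,0,-1]]]}}

```text
t: 15.63
eef_pos: [477.5, -163.9, 11.6]
tcp_rot: [-3.141, 0.0, -0.302]
ft_force: [-0.1, 0.0, -1.3]
opening: 0.155
grip_force: 30.0
```

```bash
python3 - <<'E'
from h import *
s=env.state();print(s["t"],s["eef_pos"],s["tcp_rot"],s["opening"],s["grip_force"],s["ft_force"],s["moment"])
E
```

```text
15.6333 [ 477.53941674 -163.91412792   11.62974176] [-3.14144223e+00  3.65351633e-04 -3.01720838e-01] 0.15450397120310536 29.971490800380707 [-0.14906235  0.04125604 -1.25340954] [ 0.00054647  0.1213371  -0.02574924]
```

>>> {"name": "step_arm", "arguments": {"plan": [[[4,0,0,0,-1],[7,0,0,0,-1],[7,0,0,0,-0.3],[7,0,0,0,-0.3],[7,0,-30,0,-0.3],[7,0,-70,0,-0.3],[7,0,-110,0,-0.3],[7,0,-148.6,0,-0.3]]]}}

```text
t: 16.3
eef_pos: [484.1, -165.9, 162.1]
tcp_rot: [-3.141, 0.001, -0.302]
ft_force: [0.8, -1.6, 0.0]
opening: 0.349
grip_force: 0.0
```

>>> {"name": "step_arm", "arguments": {"plan": [[[40,8,0,0,-0.3],[80,16,0,0,-0.3],[118,24,0,0,-0.3],[139.7,27.8,0,0,-0.3],[139.7,27.8,15,0,-0.3],[139.7,27.8,45,0,-0.4],[139.7,27.8,45,0,-0.6],[139.7,27.8,45,0,-1]]]}}

```text
t: 16.97
eef_pos: [608.9, -233.8, 114.3]
tcp_rot: [-3.141, 0.003, -0.302]
ft_force: [0.6, -0.6, -0.3]
opening: 0.214
grip_force: 0.0
```

>>> {"name": "step_arm", "arguments": {"plan": [[[0,0,0,0,-1],[0,0,0,0,-1],[0,0,0,0,-1]]]}}

```text
t: 17.22
eef_pos: [609.9, -234.4, 116.5]
tcp_rot: [3.141, -0.002, -0.302]
ft_force: [0.1, -1.4, -1.8]
opening: 0.127
grip_force: 30.0
```

```bash
python3 - <<'E'
from h import *
crank(4,.19)
E
```

```text
t 17.2167 pos [ 609.9 -234.4  116.5] r 38.49 ang -1.059 F [ 0.09 -1.35 -1.85] M [-0.12  0.07 -0.  ] op 0.127
1 -5.8 4.4
2 -12.0 8.0
3 -18.8 10.4
4 -25.9 11.5
```

>>> {"name": "step_arm", "arguments": {"plan": [[[-5.8,4.4,0,0,-1],[-12,8,0,0,-1],[-18.8,10.4,0,0,-1],[-25.9,11.5,0,0,-1],[-25.9,11.5,0,0,-1],[-25.9,11.5,0,0,-1]]]}}

```text
t: 17.72
eef_pos: [580.3, -237.1, 116.1]
tcp_rot: [-3.141, 0.001, -0.302]
ft_force: [-0.7, 1.6, 7.7]
opening: 0.125
grip_force: 30.0
```

```bash
python3 - <<'E'
from h import *
crank()
p=env.state()["eef_pos"]
plan([(484.2,-166,p[2]+45,-17.3,1)])
E
```

```text
t 17.7167 pos [ 580.3 -237.1  116.1] r 37.89 ang -1.859 F [-0.71  1.56  7.72] M [0.49 0.35 0.01] op 0.125
[-112.9  -39.3  -45. ] turn -0.0
```

>>> {"name": "step_arm", "arguments": {"plan": [[[0,0,0,0,-0.3],[0,0,0,0,-0.3],[0,0,-25,0,-0.3],[0,0,-45,0,-0.3],[-35,-13,-45,0,-0.3],[-72,-25,-45,0,-0.3],[-100,-35,-45,0,-0.3],[-113,-39.3,-45,0,-0.3]]]}}

```text
t: 18.38
eef_pos: [481.6, -164.2, 160.1]
tcp_rot: [-3.141, 0.003, -0.301]
ft_force: [0.6, -0.7, 1.0]
opening: 0.351
grip_force: 0.0
```

>>> {"name": "step_arm", "arguments": {"plan": [[[0,0,40,0,-0.3],[0,0,80,0,-0.3],[0,0,115,0,-0.3],[0,0,145,0,-0.3],[0,0,150,0,-0.3],[0,0,150,0,-0.5],[0,0,150,0,-0.5],[0,0,150,0,-1]]]}}

```text
t: 19.05
eef_pos: [485.9, -166.7, 12.0]
tcp_rot: [3.141, -0.002, -0.302]
ft_force: [0.6, -0.2, 0.3]
opening: 0.225
grip_force: 0.0
```

>>> {"name": "step_arm", "arguments": {"plan": [[[0,0,0,0,-1],[0,0,0,0,-1],[0,0,0,0,-1]]]}}

```text
t: 19.3
eef_pos: [485.9, -166.7, 11.9]
tcp_rot: [3.141, -0.003, -0.302]
ft_force: [-1.7, 0.5, 8.3]
opening: 0.157
grip_force: 30.0
```

>>> {"name": "step_arm", "arguments": {"plan": [[[-1,0,0,0,-1],[-2,0,0,0,-1]]]}}

```text
t: 19.47
eef_pos: [485.0, -166.5, 12.0]
tcp_rot: [3.141, -0.005, -0.302]
ft_force: [4.0, -1.6, 6.3]
opening: 0.154
grip_force: 30.0
```

```bash
python3 - <<'E'
from h import *
s=env.state();print(s["t"],s["eef_pos"],s["tcp_rot"],s["opening"],s["grip_force"],s["ft_force"],s["moment"])
E
```

```text
19.4667 [ 485.02718435 -166.5301784    11.95620323] [ 3.14091918 -0.00514713 -0.3017548 ] 0.15446608666095799 29.999991059303284 [ 3.95412415 -1.56144631  6.257457  ] [-0.2576856  -0.55021155 -0.02492555]
```

>>> {"name": "step_arm", "arguments": {"plan": [[[0,0,-1.5,0,-1],[-1,0,-1.5,0,-1],[-2,0,-1.5,0,-1]]]}}

```text
t: 19.72
eef_pos: [481.3, -165.1, 12.1]
tcp_rot: [-3.142, -0.0, -0.302]
ft_force: [0.7, -0.1, 0.5]
opening: 0.158
grip_force: 30.0
```

>>> {"name": "step_arm", "arguments": {"plan": [[[-1,0,0,0,-1],[-2,0,0,0,-1]]]}}

```text
t: 19.88
eef_pos: [479.7, -164.7, 11.9]
tcp_rot: [3.142, -0.001, -0.302]
ft_force: [1.9, -1.0, 1.1]
opening: 0.155
grip_force: 30.0
```

```bash
python3 - <<'E'
from h import *
s=env.state();print(s["t"],s["eef_pos"],s["tcp_rot"],s["opening"],s["grip_force"],s["ft_force"],s["moment"])
E
```

```text
19.8833 [ 479.74220395 -164.69654216   11.94878206] [ 3.14154599e+00 -9.54457302e-04 -3.01742377e-01] 0.1545752724734711 29.999399185180664 [ 1.85377696 -0.96978957  1.08946217] [-0.146718   -0.24950649  0.01531644]
```

>>> {"name": "step_arm", "arguments": {"plan": [[[-1,0,-0.4,0,-1],[-2,0,-0.4,0,-1],[-3,0,-0.4,0,-1]]]}}

```text
t: 20.13
eef_pos: [476.5, -163.6, 12.1]
tcp_rot: [-3.141, 0.0, -0.302]
ft_force: [0.1, -0.4, -0.9]
opening: 0.155
grip_force: 30.0
```

```bash
python3 - <<'E'
from h import *
s=env.state();print(s["t"],s["eef_pos"],s["tcp_rot"],s["ft_force"],s["moment"])
p=s["eef_pos"][:2];r=np.radians(-17.3);X=np.array([np.cos(r),np.sin(r)]);q=p+9*X;print(q)
plan([(*(A0+38*np.array([np.cos(-1.859),np.sin(-1.859)])),160,-17.3,1)],(*q,160,-17.3))
E
```

```text
20.1333 [ 476.49859243 -163.6129379    12.11143762] [-3.14147190e+00  1.94577538e-04 -3.01729101e-01] [ 0.06573034 -0.37689255 -0.87935606] [-0.07703801 -0.07329317  0.06021312]
[ 485.09143963 -166.28931177]
[112.   39.4  -0. ] turn -0.0
```

>>> {"name": "step_arm", "arguments": {"plan": [[[5,0,0,0,-1],[9,0,0,0,-1],[9,0,0,0,-0.3],[9,0,0,0,-0.3],[9,0,-30,0,-0.3],[9,0,-70,0,-0.3],[9,0,-110,0,-0.3],[9,0,-148,0,-0.3]]]}}

```text
t: 20.8
eef_pos: [484.8, -166.1, 162.0]
tcp_rot: [-3.141, 0.001, -0.302]
ft_force: [-0.2, -0.2, 0.2]
opening: 0.353
grip_force: 0.0
```

>>> {"name": "step_arm", "arguments": {"plan": [[[35,12,0,0,-0.3],[70,25,0,0,-0.3],[100,35,0,0,-0.3],[112,39.4,0,0,-0.4],[112,39.4,15,0,-0.4],[112,39.4,45,0,-0.4],[112,39.4,45,0,-0.6],[112,39.4,45,0,-1]]]}}

```text
t: 21.47
eef_pos: [579.8, -236.9, 114.2]
tcp_rot: [-3.141, 0.003, -0.302]
ft_force: [-0.0, -0.8, -0.8]
opening: 0.21
grip_force: 0.0
```

>>> {"name": "step_arm", "arguments": {"plan": [[[0,0,0,0,-1],[0,0,0,0,-1],[0,0,0,0,-1]]]}}

```text
t: 21.72
eef_pos: [580.8, -237.2, 116.2]
tcp_rot: [3.142, -0.001, -0.302]
ft_force: [0.8, 1.4, -2.2]
opening: 0.129
grip_force: 30.0
```

```bash
python3 - <<'E'
from h import *
crank(4,.18)
E
```

```text
t 21.7167 pos [ 580.8 -237.2  116.2] r 37.84 ang -1.847 F [ 0.84  1.37 -2.22] M [ 0.15  0.07 -0.01] op 0.129
1 -6.8 -0.3
2 -13.4 -1.9
3 -19.7 -4.7
4 -25.3 -8.6
```

>>> {"name": "step_arm", "arguments": {"plan": [[[-6.8,-0.3,0,0,-1],[-13.4,-1.9,0,0,-1],[-19.7,-4.7,0,0,-1],[-25.3,-8.6,0,0,-1],[-25.3,-8.6,0,0,-1],[-25.3,-8.6,0,0,-1]]]}}

```text
t: 22.22
eef_pos: [559.7, -220.7, 116.2]
tcp_rot: [-3.141, -0.003, -0.302]
ft_force: [7.1, 5.2, -3.6]
opening: 0.132
grip_force: 30.0
```

```bash
python3 - <<'E'
from h import *
crank()
p=env.state()["eef_pos"]
plan([(484.6,-166.1,p[2]+45,-17.3,1)])
E
```

```text
t 22.2167 pos [ 559.7 -220.7  116.2] r 37.13 ang -2.577 F [ 7.15  5.22 -3.59] M [ 0.99 -0.92  0.01] op 0.132
[-88.  -29.8 -45. ] turn 0.0
```

>>> {"name": "step_arm", "arguments": {"plan": [[[0,0,0,0,-0.3],[0,0,0,0,-0.3],[0,0,-25,0,-0.3],[0,0,-45,0,-0.3],[-30,-10,-45,0,-0.3],[-65,-22,-45,0,-0.3],[-88,-29.8,-45,0,-0.3],[-88,-29.8,-60,0,-0.3]]]}}

```text
t: 22.88
eef_pos: [479.1, -164.2, 174.1]
tcp_rot: [-3.141, 0.006, -0.301]
ft_force: [1.0, -0.6, 0.5]
opening: 0.352
grip_force: 0.0
```

>>> {"name": "step_arm", "arguments": {"plan": [[[0,0,25,0,-0.3],[0,0,65,0,-0.3],[0,0,105,0,-0.3],[0,0,145,0,-0.3],[0,0,163,0,-0.3],[0,0,164,0,-0.5],[0,0,164,0,-0.5],[0,0,164,0,-1]]]}}

```text
t: 23.55
eef_pos: [484.4, -167.4, 12.6]
tcp_rot: [3.141, -0.002, -0.302]
ft_force: [-0.3, -0.1, 0.4]
opening: 0.226
grip_force: 0.0
```

>>> {"name": "step_arm", "arguments": {"plan": [[[0,0,0,0,-1],[0,0,0,0,-1],[0,0,-1.2,0,-1]]]}}

```text
t: 23.8
eef_pos: [484.2, -167.2, 13.6]
tcp_rot: [3.141, -0.002, -0.302]
ft_force: [-0.1, 0.2, -3.1]
opening: 0.157
grip_force: 30.0
```

>>> {"name": "step_arm", "arguments": {"plan": [[[-1,0,0,0,-1],[-2,0,0,0,-1]]]}}

```text
t: 23.97
eef_pos: [482.1, -166.5, 12.9]
tcp_rot: [3.141, -0.001, -0.302]
ft_force: [2.7, -0.5, 3.4]
opening: 0.153
grip_force: 30.0
```

>>> {"name": "step_arm", "arguments": {"plan": [[[-1,0,0,0,-1]]]}}

```text
t: 24.05
eef_pos: [481.5, -166.3, 12.9]
tcp_rot: [3.141, -0.002, -0.302]
ft_force: [3.5, 0.0, 4.7]
opening: 0.156
grip_force: 30.0
```

```bash
python3 - <<'E'
from h import *
s=env.state();print(s["t"],s["eef_pos"],s["tcp_rot"],s["opening"],s["grip_force"],s["ft_force"],s["moment"])
E
```

```text
24.05 [ 481.51310738 -166.33581615   12.92887875] [ 3.14135386e+00 -2.28642795e-03 -3.01741431e-01] 0.15555591281023531 29.98055398464203 [3.47369659 0.04840582 4.73348583] [-0.20329054 -0.44504581  0.05647611]
```

>>> {"name": "step_arm", "arguments": {"plan": [[[-1,0,-1,0,-1],[-2,0,-1.2,0,-1],[-3,0,-1.2,0,-1]]]}}

```text
t: 24.3
eef_pos: [477.5, -164.9, 13.5]
tcp_rot: [-3.141, 0.001, -0.302]
ft_force: [-0.2, 0.1, -0.7]
opening: 0.157
grip_force: 30.0
```

>>> {"name": "step_arm", "arguments": {"plan": [[[-1,0,0,0,-1],[-2,0,0,0,-1]]]}}

```text
t: 24.47
eef_pos: [475.8, -164.4, 13.4]
tcp_rot: [-3.141, 0.0, -0.302]
ft_force: [0.5, -0.1, -0.8]
opening: 0.156
grip_force: 30.0
```

```bash
python3 - <<'E'
from h import *
s=env.state();print(s["t"],s["eef_pos"],s["tcp_rot"],s["ft_force"],s["moment"])
p=s["eef_pos"][:2];r=np.radians(-17.3);X=np.array([np.cos(r),np.sin(r)]);q=p+9*X;print(q)
plan([(*(A0+37.5*np.array([np.cos(-2.577),np.sin(-2.577)])),160,-17.3,1)],(*q,160,-17.3))
E
```

```text
24.4667 [ 475.8248967  -164.44923745   13.44348291] [-3.14142384e+00  4.51920229e-04 -3.01770930e-01] [ 0.47873116 -0.12339118 -0.79310291] [-0.00142483  0.13563779 -0.02844755]
[ 484.4177439  -167.12561131]
[87.6 29.  -0. ] turn -0.0
```

>>> {"name": "step_arm", "arguments": {"plan": [[[5,0,0,0,-1],[9,0,0,0,-1],[9,0,0,0,-0.3],[9,0,0,0,-0.3],[9,0,-30,0,-0.3],[9,0,-70,0,-0.3],[9,0,-110,0,-0.3],[9,0,-146.5,0,-0.3]]]}}

```text
t: 25.13
eef_pos: [484.4, -167.1, 162.2]
tcp_rot: [-3.142, -0.0, -0.302]
ft_force: [0.2, -0.0, 0.5]
opening: 0.349
grip_force: 0.0
```

>>> {"name": "step_arm", "arguments": {"plan": [[[35,11,0,0,-0.3],[70,23,0,0,-0.3],[87.6,29,0,0,-0.4],[87.6,29,10,0,-0.4],[87.6,29,30,0,-0.4],[87.6,29,45,0,-0.4],[87.6,29,45,0,-0.6],[87.6,29,45,0,-1]]]}}

```text
t: 25.8
eef_pos: [558.9, -220.4, 114.4]
tcp_rot: [-3.141, 0.002, -0.302]
ft_force: [-0.4, -0.2, 0.7]
opening: 0.209
grip_force: 0.0
```

>>> {"name": "step_arm", "arguments": {"plan": [[[0,0,0,0,-1],[0,0,0,0,-1],[0,0,0,0,-1]]]}}

```text
t: 26.05
eef_pos: [559.8, -220.8, 115.8]
tcp_rot: [-3.142, -0.001, -0.302]
ft_force: [0.0, 2.1, -0.8]
opening: 0.128
grip_force: 30.0
```

```bash
python3 - <<'E'
from h import *
crank(4,.17)
E
```

```text
t 26.05 pos [ 559.8 -220.8  115.8] r 37.13 ang -2.571 F [ 0.01  2.14 -0.78] M [ 0.14  0.12 -0.04] op 0.128
1 -5.1 -3.9
2 -8.9 -9.2
3 -11.6 -15.0
4 -13.4 -21.2
```

>>> {"name": "step_arm", "arguments": {"plan": [[[-4.6,-3.7,0,0,-1],[-8.4,-9,0,0,-1],[-11.1,-14.8,0,0,-1],[-12.9,-21,0,0,-1],[-12.9,-21,0,0,-1],[-12.9,-21,0,0,-1]]]}}

```text
t: 26.55
eef_pos: [554.3, -196.6, 115.7]
tcp_rot: [-3.141, -0.002, -0.301]
ft_force: [4.2, 0.7, -1.5]
opening: 0.128
grip_force: 30.0
```

```bash
python3 - <<'E'
from h import *
crank()
p=env.state()["eef_pos"]
plan([(484.2,-167.1,p[2]+45,-17.3,1)])
E
```

```text
t 26.55 pos [ 554.3 -196.6  115.7] r 37.0 ang 3.027 F [ 4.21  0.65 -1.49] M [ 0.15 -0.62  0.04] op 0.128
[-75.7  -7.3 -45. ] turn 0.0
```

>>> {"name": "step_arm", "arguments": {"plan": [[[0,0,0,0,-0.3],[0,0,0,0,-0.3],[0,0,-25,0,-0.3],[0,0,-45,0,-0.3],[-38,-4,-45,0,-0.3],[-70,-7,-45,0,-0.3],[-76,-7,-45,0,-0.3],[-76,-7,-45,0,-0.3]]]}}

```text
t: 27.22
eef_pos: [481.5, -167.2, 160.7]
tcp_rot: [3.142, 0.0, -0.302]
ft_force: [1.5, -0.6, 0.3]
opening: 0.352
grip_force: 0.0
```

>>> {"name": "step_arm", "arguments": {"plan": [[[0,0,20,0,-0.3],[0,0,60,0,-0.3],[0,0,100,0,-0.3],[0,0,135,0,-0.3],[0,0,148,0,-0.3],[0,0,148,0,-0.5],[0,0,148,0,-0.5],[0,0,148,0,-1]]]}}

```text
t: 27.88
eef_pos: [484.1, -168.3, 12.9]
tcp_rot: [3.141, -0.002, -0.302]
ft_force: [-0.3, 0.4, -0.3]
opening: 0.226
grip_force: 0.0
```

>>> {"name": "step_arm", "arguments": {"plan": [[[0,0,0,0,-1],[0,0,0,0,-1],[0,0,-1.5,0,-1],[0,0,-1.5,0,-1]]]}}

```text
t: 28.22
eef_pos: [484.1, -168.0, 14.4]
tcp_rot: [3.141, -0.003, -0.301]
ft_force: [5.9, 1.6, -6.0]
opening: 0.158
grip_force: 30.0
```

>>> {"name": "step_arm", "arguments": {"plan": [[[-1,0,0,0,-1],[-2,0,0,0,-1]]]}}

```text
t: 28.38
eef_pos: [482.8, -167.8, 14.3]
tcp_rot: [3.141, -0.004, -0.301]
ft_force: [7.8, -0.9, -6.0]
opening: 0.155
grip_force: 30.0
```

```bash
python3 - <<'E'
from h import *
s=env.state();print(s["t"],s["eef_pos"],s["tcp_rot"],s["opening"],s["grip_force"],s["ft_force"],s["moment"])
E
```

```text
28.3833 [ 482.84907806 -167.78794672   14.26962686] [ 3.1411117  -0.00410652 -0.30142977] 0.15456336422513098 29.978264272212982 [ 7.79190015 -0.9162007  -6.03345013] [ 0.00891374 -0.9696572   0.19568009]
```

>>> {"name": "step_arm", "arguments": {"plan": [[[0,0,0.6,0,-1],[-1,0,0.6,0,-1],[-2,0,0.6,0,-1]]]}}

```text
t: 28.63
eef_pos: [481.0, -167.3, 13.8]
tcp_rot: [3.141, -0.004, -0.302]
ft_force: [7.2, -0.7, -5.0]
opening: 0.156
grip_force: 30.0
```

>>> {"name": "step_arm", "arguments": {"plan": [[[-1,0,0,0,-1]]]}}

```text
t: 28.72
eef_pos: [480.1, -167.1, 13.8]
tcp_rot: [3.141, -0.004, -0.302]
ft_force: [7.2, -1.1, -5.3]
opening: 0.154
grip_force: 30.0
```

```bash
python3 - <<'E'
from h import *
s=env.state();print(s["t"],s["eef_pos"],s["tcp_rot"],s["opening"],s["grip_force"],s["ft_force"],s["moment"])
E
```

```text
28.7167 [ 480.05357419 -167.08182675   13.77550013] [ 3.14102955 -0.00442643 -0.30186689] 0.15439100192362368 29.98494029045105 [ 7.24812895 -1.0661428  -5.29769571] [-0.22207827 -0.92553977  0.05128435]
```

>>> {"name": "step_arm", "arguments": {"plan": [[[0,0,0.6,0,-1],[-1,0,0.6,0,-1],[-2,0,0.6,0,-1]]]}}

```text
t: 28.97
eef_pos: [478.3, -166.6, 13.4]
tcp_rot: [3.141, -0.005, -0.302]
ft_force: [7.2, -2.4, -2.0]
opening: 0.156
grip_force: 30.0
```

>>> {"name": "step_arm", "arguments": {"plan": [[[-1,0,0,0,-1]]]}}

```text
t: 29.05
eef_pos: [477.4, -166.4, 13.4]
tcp_rot: [3.141, -0.005, -0.302]
ft_force: [7.2, -2.6, -1.3]
opening: 0.156
grip_force: 30.0
```

```bash
python3 - <<'E'
from h import *
s=env.state();print(s["t"],s["eef_pos"],s["tcp_rot"],s["opening"],s["grip_force"],s["ft_force"],s["moment"])
E
```

```text
29.05 [ 477.40866052 -166.36445209   13.38430412] [ 3.14090322 -0.0052426  -0.30206272] 0.15585908758127437 29.98769760131836 [ 7.21074372 -2.63806178 -1.26937571] [-0.2905645  -1.0829685   0.00449746]
```

>>> {"name": "step_arm", "arguments": {"plan": [[[-1,0,0.2,0,-1],[-2,0,0.2,0,-1]]]}}

```text
t: 29.22
eef_pos: [475.9, -166.0, 13.4]
tcp_rot: [3.141, -0.006, -0.302]
ft_force: [8.3, -1.8, -0.3]
opening: 0.16
grip_force: 30.0
```

>>> {"name": "step_arm", "arguments": {"plan": [[[-1,0,0,0,-1]]]}}

```text
t: 29.3
eef_pos: [474.9, -165.7, 13.4]
tcp_rot: [3.141, -0.006, -0.302]
ft_force: [8.9, -2.8, -0.1]
opening: 0.153
grip_force: 30.0
```

>>> {"name": "step_arm", "arguments": {"plan": [[[-1,0,0,0,-1]]]}}

```text
t: 29.38
eef_pos: [474.0, -165.4, 13.4]
tcp_rot: [3.141, -0.006, -0.302]
ft_force: [7.7, -2.3, -1.0]
opening: 0.155
grip_force: 30.0
```

```bash
python3 - <<'E'
from h import *
s=env.state();print(s["t"],s["eef_pos"],s["ft_force"],s["moment"])
p=s["eef_pos"][:2];r=np.radians(-17.3);X=np.array([np.cos(r),np.sin(r)]);q=p
plan([(554.3,-196.6,160,-17.3,1)],(*q,160,-17.3))
E
```

```text
29.3833 [ 474.0053337  -165.37827457   13.37364955] [ 7.65360972 -2.33341168 -1.02589643] [-0.38614997 -1.20169885 -0.01510791]
[85.9  5.9 -0. ] turn -0.0
```

>>> {"name": "step_arm", "arguments": {"plan": [[[2,0,0,0,-1],[5,0,0,0,-1],[8,0,0,0,-1],[8,0,0,0,-0.3],[8,0,0,0,-0.3],[8,0,-35,0,-0.3],[8,0,-75,0,-0.3],[8,0,-115,0,-0.3]]]}}

```text
t: 30.05
eef_pos: [478.9, -166.4, 128.4]
tcp_rot: [-3.141, 0.001, -0.302]
ft_force: [0.9, -1.1, 0.2]
opening: 0.345
grip_force: 0.0
```

>>> {"name": "step_arm", "arguments": {"plan": [[[0,0,-33,0,-0.3],[35,3,-33,0,-0.3],[70,6,-33,0,-0.4],[78,6,-33,0,-0.4],[78,6,-30,0,-0.4],[78,6,-5,0,-0.4],[78,6,12,0,-0.4],[78,6,12,0,-0.5]]]}}

```text
t: 30.72
eef_pos: [549.4, -194.3, 112.0]
tcp_rot: [-3.141, 0.006, -0.302]
ft_force: [-0.3, -0.3, 0.9]
opening: 0.273
grip_force: 0.0
```

```bash
python3 - <<'E'
from h import *
crank()
plan([(554.3,-196.6,env.state()["eef_pos"][2],-17.3,1)])
E
```

```text
t 30.7167 pos [ 549.4 -194.3  112. ] r 42.15 ang 2.988 F [-0.3  -0.33  0.91] M [-0.01  0.28  0.01] op 0.273
[ 5.3  0.7 -0. ] turn 0.0
```

>>> {"name": "step_arm", "arguments": {"plan": [[[4,0.7,0,0,-0.6],[4,0.7,0,0,-1],[4,0.7,0,0,-1],[4,0.7,0,0,-1],[4,0.7,0,0,-1]]]}}

```text
t: 31.13
eef_pos: [556.0, -197.6, 116.1]
tcp_rot: [3.141, -0.002, -0.302]
ft_force: [0.0, 0.1, 2.9]
opening: 0.128
grip_force: 30.0
```

```bash
python3 - <<'E'
from h import *
crank()
t=3.152
plan([(*(A0+37*np.array([np.cos(t),np.sin(t)])),env.state()["eef_pos"][2],-17.3,1)])
E
```

```text
t 31.1333 pos [ 556.  -197.6  116.1] r 35.26 ang 3.05 F [0.   0.13 2.86] M [-0.09  0.04  0.  ] op 0.128
[-0.7  4.  -0. ] turn 0.0
```

>>> {"name": "step_arm", "arguments": {"plan": [[[0,2,0,0,-1],[0,4.2,0,0,-1],[0,4.2,0,0,-1],[0,4.2,0,0,-1]]]}}

```text
t: 31.47
eef_pos: [555.7, -202.0, 116.1]
tcp_rot: [3.141, -0.004, -0.302]
ft_force: [5.8, -0.7, 4.3]
opening: 0.129
grip_force: 30.0
```

```bash
python3 - <<'E'
from h import *
crank()
plan([(482,-167.6,160.3,-17.3,1)])
d=(env.state()["eef_pos"][:2]-[554.3,-196.6]);print("dy tool",d@[-.2974,-.9548])
E
```

```text
t 31.4667 pos [ 555.7 -202.   116.1] r 35.46 ang -3.108 F [ 5.81 -0.66  4.28] M [-0.05 -0.86 -0.  ] op 0.129
[-80.5 -10.9 -44.2] turn -0.0
dy tool 4.7305358976895695
```

Handle backed off 4.7 mm (about 0.125 rad). Next is the drag test.

>>> {"name": "step_arm", "arguments": {"plan": [[[0,0,0,0,-0.3],[0,0,0,0,-0.3],[0,0,-25,0,-0.3],[0,0,-45,0,-0.3],[-38,-6,-45,0,-0.3],[-75,-10,-45,0,-0.3],[-80.5,-11,-45,0,-0.3],[-80.5,-11,-45,0,-0.3]]]}}

```text
t: 32.13
eef_pos: [478.9, -166.1, 160.5]
tcp_rot: [-3.141, 0.001, -0.302]
ft_force: [-0.1, 0.1, 0.9]
opening: 0.348
grip_force: 0.0
```

>>> {"name": "step_arm", "arguments": {"plan": [[[0,0,20,0,-0.3],[0,0,60,0,-0.3],[0,0,100,0,-0.3],[0,0,135,0,-0.3],[0,0,148,0,-0.3],[0,0,148,0,-0.5],[0,0,148,0,-0.5],[0,0,148,0,-1]]]}}

```text
t: 32.8
eef_pos: [481.7, -167.5, 13.0]
tcp_rot: [3.141, -0.001, -0.302]
ft_force: [-0.2, -0.8, 0.6]
opening: 0.223
grip_force: 0.0
```

>>> {"name": "step_arm", "arguments": {"plan": [[[0,0,0,0,-1],[0,0,0,0,-1],[0,0,0,0,-1]]]}}

```text
t: 33.05
eef_pos: [481.7, -167.4, 13.4]
tcp_rot: [3.141, -0.003, -0.302]
ft_force: [0.2, -0.1, 8.0]
opening: 0.156
grip_force: 30.0
```

```bash
python3 - <<'E'
from h import *
s=env.state();print(s["t"],s["eef_pos"],s["tcp_rot"],s["opening"],s["grip_force"],s["ft_force"],s["moment"])
E
```

```text
33.05 [ 481.68245562 -167.40766009   13.42573022] [ 3.14120892e+00 -2.95648999e-03 -3.01816775e-01] 0.1560314117786443 30.000711679458618 [ 0.20229956 -0.09945225  8.01015425] [-0.08715788  0.06658263 -0.05413015]
```

>>> {"name": "step_arm", "arguments": {"plan": [[[0,0,-0.7,0,-1],[-1,0,-0.7,0,-1],[-2,0,-0.7,0,-1]]]}}

```text
t: 33.3
eef_pos: [480.1, -166.9, 13.4]
tcp_rot: [3.141, -0.003, -0.302]
ft_force: [6.7, -2.1, 0.2]
opening: 0.158
grip_force: 30.0
```

>>> {"name": "step_arm", "arguments": {"plan": [[[-1,0,0,0,-1]]]}}

```text
t: 33.38
eef_pos: [479.2, -166.7, 13.4]
tcp_rot: [3.141, -0.004, -0.302]
ft_force: [6.0, -2.1, 0.4]
opening: 0.155
grip_force: 30.0
```

```bash
python3 - <<'E'
from h import *
s=env.state();print(s["t"],s["eef_pos"],s["tcp_rot"],s["opening"],s["grip_force"],s["ft_force"],s["moment"])
E
```

```text
33.3833 [ 479.244282   -166.66572214   13.44155342] [ 3.14115041 -0.00366139 -0.30176181] 0.15518491608691914 29.999723732471466 [ 5.98597117 -2.06853267  0.40787748] [-0.26821975 -0.86724116 -0.03823979]
```

>>> {"name": "step_arm", "arguments": {"plan": [[[-1,0,0,0,-1]]]}}

```text
t: 33.47
eef_pos: [478.3, -166.4, 13.4]
tcp_rot: [3.141, -0.004, -0.302]
ft_force: [6.6, -2.3, 0.5]
opening: 0.157
grip_force: 30.0
```

>>> {"name": "step_arm", "arguments": {"plan": [[[-1,0,0,0,-1]]]}}

```text
t: 33.55
eef_pos: [477.4, -166.1, 13.4]
tcp_rot: [3.141, -0.004, -0.302]
ft_force: [5.5, -2.1, 0.8]
opening: 0.161
grip_force: 30.0
```

>>> {"name": "step_arm", "arguments": {"plan": [[[-1,0,-0.1,0,-1]]]}}

```text
t: 33.63
eef_pos: [476.2, -165.7, 13.4]
tcp_rot: [3.141, -0.003, -0.302]
ft_force: [5.9, -2.0, -0.9]
opening: 0.153
grip_force: 30.0
```

>>> {"name": "step_arm", "arguments": {"plan": [[[-1,0,0,0,-1]]]}}

```text
t: 33.72
eef_pos: [475.2, -165.4, 13.4]
tcp_rot: [3.141, -0.003, -0.302]
ft_force: [6.1, -1.8, -1.2]
opening: 0.157
grip_force: 30.0
```

>>> {"name": "step_arm", "arguments": {"plan": [[[-2,0,0,0,-1],[-6,0,0,0,-1],[-10,0,0,0,-1],[-14,0,0,0,-1],[-18,0,0,0,-1],[-22,0,0,0,-1],[-26,0,0,0,-1],[-30,0,0,0,-1]]]}}

```text
t: 34.38
eef_pos: [446.4, -156.5, 13.4]
tcp_rot: [3.141, -0.003, -0.302]
ft_force: [5.8, -0.9, 0.9]
opening: 0.157
grip_force: 30.0
```

>>> {"name": "step_arm", "arguments": {"plan": [[[-5,0,0,0,-1],[-11,0,0,0,-1],[-17,0,0,0,-1],[-24,0,0,0,-1],[-32,0,0,0,-1],[-40,0,0,0,-1],[-47,0,0,0,-1],[-50,0,0,0,-1]]]}}

```text
t: 35.05
eef_pos: [397.3, -141.0, 13.4]
tcp_rot: [3.141, -0.001, -0.302]
ft_force: [4.3, -1.2, 5.3]
opening: 0.155
grip_force: 30.0
```

>>> {"name": "step_arm", "arguments": {"plan": [[[0,0,0,0,-1],[0,0,0,0,-1]]]}}

```text
t: 35.22
eef_pos: [397.0, -140.9, 13.4]
tcp_rot: [-3.142, 0.0, -0.302]
ft_force: [-2.0, -1.8, 10.4]
opening: 0.155
grip_force: 30.0
```

```bash
python3 - <<'E'
from h import *
s=env.state();print(s["t"],s["eef_pos"],s["tcp_rot"],s["joints"],s["opening"],s["grip_force"],s["ft_force"],s["moment"])
r=np.radians(-17.3);X=np.array([np.cos(r),np.sin(r)]);print((s["eef_pos"][:2]+150*X-A0)@X)
E
```

```text
35.2167 [ 396.96940826 -140.89428345   13.39400742] [-3.14150998e+00  4.41642046e-04 -3.01756464e-01] [-4.98143459e-01  5.79983564e-01  2.22617526e+00 -1.54482788e-05
  3.35883114e-01  1.37442394e+00] 0.15523283668846502 30.001336634159088 [-1.9634609  -1.75492651 10.4202212 ] [-0.38062687  0.24478678 -0.04620086]
-53.16273389347916
```

>>> {"name": "step_arm", "arguments": {"plan": [[[0,0,-1,0,-1],[0,0,-1,0,-0.3],[0,0,-1,0,-0.3],[0,0,-1,0,-0.3],[0,0,-25,0,-0.3],[0,0,-60,0,0],[0,0,-100,0,0],[0,0,-130,0,0]]]}}

```text
t: 35.88
eef_pos: [397.4, -140.9, 145.2]
tcp_rot: [-3.141, 0.0, -0.302]
ft_force: [-1.1, 0.7, 0.2]
opening: 0.48
grip_force: 0.0
```

>>> {"name": "step_arm", "arguments": {"plan": [[[0,0,0,0,0],[0,0,0,0,0],[0,0,0,0,0]]]}}

```text
t: 36.13
eef_pos: [397.2, -140.9, 142.4]
tcp_rot: [-3.141, 0.001, -0.302]
ft_force: [0.2, -0.3, 0.7]
opening: 0.501
grip_force: 0.0
```

```bash
python3 - <<'E'
from h import *
s=env.state();print(s["t"],s["eef_pos"],s["opening"],s["ft_force"])
cv2.imwrite("pics/w9.png",env.read_camera("wrist"))
E
```

```text
36.1333 [ 397.21575753 -140.85544442  142.4195478 ] 0.5009875727142482 [ 0.22149147 -0.26698106  0.68836979]
```

View pics/w9.png

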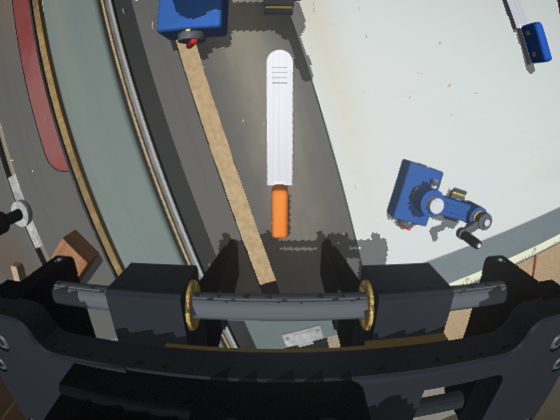

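The picture shows the gauge lying flat on the table. Its nose at (280,52) is clear of the shoe at (278,5), and the gripper is free of it.

```bash
python3 -c "
from h import *
print(env.job_done())"
```

```text
the job is handed in; nothing more can be done
None
```

I set the hold-down so the 5 mm gauge took an average pull of about 6.5 N to draw (readings 5.9 to 7.0 N). I drew the gauge out against that drag and left it flat on the table, its nose about 53 mm short of the screw axis and clear of the shoe, then handed the job in at about 36 s. The first setting came out a little tight, at about 8.5 N, so I backed the crank off 0.125 rad before the final draw.

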